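# Let a cable reel into the return bin with the press lever

### The arm

A 6-joint arm with a two-finger parallel gripper is mounted at the origin on the work surface. World frame = base frame: x ahead of the robot, y to its left, z up, the work surface at z = 0. Lengths are in mm, angles in rad, forces in N, time in s.
With the tool pointing down it reaches from about 350 to 775 mm from the base axis. Payload 7.3 kg.
Tool frame: the origin (TCP) lies at the very end of the fingers, on their centre line; the grasp point (between the pads) lies 19 mm behind it; x points along the fingers, z is the direction in which the jaws open and shut, and the axes are right-handed (so a half turn about x gives the same grasp; the last joint's range is limited). The gripper opens to 92 mm and grips with 3 to 60 N. Pads are 19 mm wide; open, the fingers measure 130 mm over their backs; the gripper's body (75 mm by 190 mm) begins 47 mm behind the grasp point.
Start: joints at [-1.468, 0.342, 1.524, -0, 1.275, -0.146], TCP at [129.298, -508.849, 226.741] pointing down, gripper open.
Joint ranges: [-2.53, 2.53], [-0.77, 2.02], [0.04, 2.7], [-1, 4.14], [0.28, 2.66], [-3.11, 3.11]. Speed limits (rad/s): [2.57, 2.57, 3.14, 3.14, 3.14, 3.14].

### API

Orientations are given as [roll, pitch, yaw] about the fixed x, y, z axes, in that order (R = Rz(yaw) Ry(pitch) Rx(roll)).
In Python, from plant import * gives the robot as it stands.
- The arm moves only by the shell command python3 -m creep 'ROWS'. ROWS is JSON, a list of rows, each an object of numbers: "tx", "ty", "tz": the shift along the tool's x, y, z in cm; "wx", "wy", "wz": the turn, a rotation vector about the tool's x, y, z in rad; "gripper": the closure, from -1 (fully open) to 1 (shut). A call has 1 to 8 rows; each row is the pose to reach, as a shift and turn from the pose commanded when the call began, along the tool's axes at that moment; what a row does not reach only later rows make up. A row lasts 1/12 s, in which the tool goes at most 41.7 mm and 7.16 degrees, less where a joint would pass 70% of its speed; a pose out of reach is approached as far as the arm can. A call with a gripper value outside its range is refused whole. The fingers move at their own pace and stop on an object; the grip force is fixed at half the most. Time passes only in rows, so rows that repeat a pose let the fingers close. It gives the time, the measured TCP pose, the force and the opening at its end, in the units of the state.
- get_obs(): the state, without advancing time (a new reading comes with each control period).
- capture(name): name is "scene" or "top" or "wrist"; returns a dict with "frame" (400x640x3 uint8, red, green, blue), "z_map" (400x640 float32, mm along the optical axis (not along the pixel's ray), 0 where there is no reading), "vertical_fov" (degrees; the focal length in pixels is half the picture's height over the tangent of half this angle, whatever the lens; pixels are square), "cx", "cy" (the principal point, pixels), "xyz" and "rotation" of the camera in the world. Camera axes: x right, y down, z forward; pixel columns grow to the right and rows downward; lengths in mm; the calibration is good to about 2 mm. A picture is of the moment at which its call begins.
- close_job(): hands the job in, once; it reports no verdict.
The state is a dict: "time": time; "joint_positions": joint angles; "dq": joint speeds; "tau": joint torques, N m; "tool_pos": TCP position; "tcp_rot": TCP orientation; "contact_force": force on the tool from outside, world axes, zero at the start; "moment": the same for the moment, N m; "grip_width": finger opening in mm.
Only numpy, scipy, OpenCV 4.12 (cv2) and the standard library are available. Lean on these libraries where they do the work, as an engineer would, in place of code of your own. Each camera call takes 0.05 s, during which the arm holds its last target.

### The job

Press the bin's lever down at its paddle so that the linked lid lifts and the cable reel waiting against it rolls down the ramp into the bin; then ease the lever back up, so that the lid comes down gently and never slams, and leave the lid fully shut with the reel inside. Only press the lever: do not touch the reel or the lid, and leave the other things on the table where they are.

Things in the scene. Friction and masses are not known exactly. Their poses are not given: they have to be found in the camera images.
- bin: Fixed grey return bin, 200 (x) x 84 (y) x 120 mm high, with a railed metal ramp (68 mm wide) in front. Origin: centre of its underside, on the table; +x runs from the ramp to the bin's back, roughly to the robot's right (its world yaw is -2.0 to -1.14 rad), z up. The ramp starts at x = -260 mm (86 high) and falls 8 degrees, through the open front (x = -100), to the back wall inside (x = 96, 36 high).
- paddle_top (a point): Centre of the top of the lever's black rubber paddle, 52 (x) x 48 (y) x 8 mm, on a thin steel arm at the bin's -y side (the robot's). At rest at x = -144, y = -135, z = 102 mm in the bin's frame; pressed fully it is 67 mm lower (x changes under 5 mm). Its near (-x) end slants up 0.2 rad at rest, down 0.26 when pressed. Nothing is beneath; bin wall and ramp rail are over 60 mm from its inner edge.
- lever (a joint): Angle of the press lever (rad): 0 at rest (lid shut), grows as the paddle is pressed down, stop at 0.46. It turns about a level axis along the bin's y at x = 0, z = 70 mm in the bin's frame. 2 to 6 N on the paddle presses it. No latch and hardly any damping: let go, it springs up and the lid slams.
- lid (a joint): Opening angle of the grey lid (rad): 0 shut, about 0.75 with the lever fully pressed; linked rigidly to the lever (1.64 rad of lid per rad of lever). Hinged at the top of the bin's back; its front flap hangs down 45 mm and closes the bin's front. The reel can pass under the flap from about 0.25 rad.
- lid_front (a point): Middle of the lid's upper front edge. With the lid shut: x = -106, y = 0, z = 126 mm in the bin's frame.
- reel_mid (a point): Centre of the small white plastic cable reel that waits on the ramp, lying on its side across the ramp, against the lid's front flap. Flanges 44 mm across, 46 mm wide, about 60 g. It rolls by itself in about a second once the flap is high enough, and comes to rest against the bin's back wall, about x = 70 mm in the bin's frame.
- spare_reel_mid (a point): Centre (23 mm up) of a like reel that stands on end on the table, between the bin and the robot, over 140 mm from the middle of the paddle: a bystander, not to be moved.
- access_point: White domed wireless access point, 160 mm across, 31 mm high, lying behind the bin's back wall: a bystander. Origin: centre of its underside.
- screwdriver: Black-handled screwdriver, 180 mm long, lying beside the bin and ramp on the side away from the lever: a bystander. Origin near its middle, on the table.
Not all that is in view belongs to the job. What is shaped like the part that bears reel_mid but blue, orange or red is not meant.

How it is judged:
By the outcome, as a careful person would: the job done as asked, in the order asked, and still so for the second after the job is handed in, with the robot touching nothing.
It also fails if it takes over 48 s, if anything falls off the work surface, if the arm or the gripper's body presses on something with over 40 N, if the wrist force passes 120 N, or if a joint passes its speed limit or range.

## Working session

There is one attempt and no reset: what is moved stays moved. The work goes in short steps, Python scripts to look and compute and a shell command to move; the robot and the scene stay as the last step left them, time stands still between calls to the robot, and variables do not carry over. Pictures are saved under pics/ and viewed, and the job is handed in when it is done.

```bash
ls; mkdir -p pics; cat > h.py <<'E'
from plant import *
import numpy as np, cv2
def pix2w(c,u,v,z=None):
    f=200/np.tan(np.radians(c['vertical_fov'])/2)
    if z is None: z=c['z_map'][v,u]
    p=np.stack([(u-c['cx'])/f*z,(v-c['cy'])/f*z,z+0*u],-1)
    return p@np.array(Rm(c)).T+np.array(c['xyz'])
def Rm(c):
    r=np.array(c['rotation'])
    if r.shape==(3,3): return r
    from scipy.spatial.transform import Rotation as R
    return R.from_euler('xyz',r).as_matrix()
def cloud(c):
    v,u=np.mgrid[0:400,0:640]
    return pix2w(c,u,v)
E
python3 - <<'E'
from h import *
import pickle
o=get_obs();print(o)
for n in("scene","top"):
    c=capture(n);pickle.dump(c,open(n+'.pkl','wb'));print(n,c['xyz'],c['rotation'],c['vertical_fov'],c['cx'],c['cy'])
    cv2.imwrite(f'pics/{n}0.png',c['frame'][:,:,::-1])
E
```

```text
pics
{'time': 0.0, 'joint_positions': array([-1.46798307e+00,  3.42732330e-01,  1.52503360e+00, -3.12905875e-05,
        1.27539298e+00, -1.46023604e-01]), 'dq': array([-9.73996266e-04, -1.98484441e-04, -4.16326164e-04, -7.82553936e-05,
       -7.49305766e-05, -1.39086645e-03]), 'tau': array([-1.81397656e-03, -4.31246388e+01, -2.44222319e+01,  7.14331074e-02,
        5.60276338e-02, -1.41945525e-04]), 'tool_pos': array([ 129.25252219, -508.41253544,  226.03419004]), 'tcp_rot': array([3.0146701 , 1.56922978, 1.69271977]), 'contact_force': array([-0.1449163 ,  0.1496772 ,  0.27524779]), 'moment': array([0.0276193 , 0.01002363, 0.00774615]), 'grip_width': 91.4143445530004}
scene [1297.38746095 -119.64940183  705.76641979] [-2.28666459 -0.01312414  1.40930508] 54.82754974704852 320.5516515114004 200.07125673907245
top [ 519.88675213  -24.31718361 1216.20988787] [-3.06413799  0.00762539 -1.56517513] 42.411469509054356 325.5632491546957 203.68892121190513
```

View pics/scene0.png

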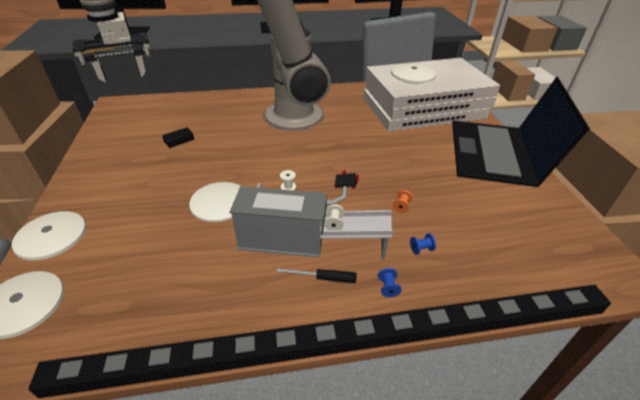

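View pics/top0.png

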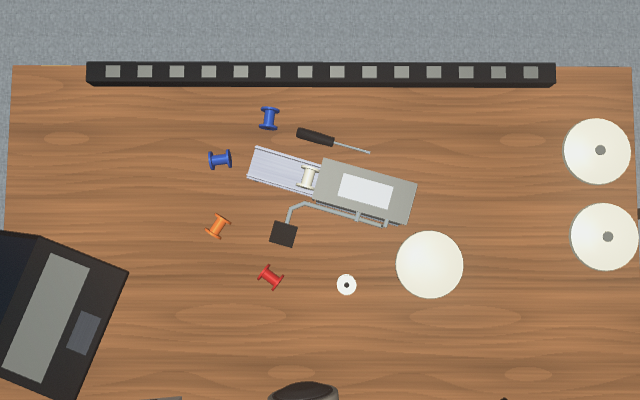

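The top view shows the white reel on the ramp at (309,176) against the lid, the black paddle at (284,233), the spare white reel at (346,285), the access point at (430,265) and the screwdriver at (330,138). The blue (269,118; 220,159), orange (218,227) and red (270,278) reels are distractors.

```bash
python3 - <<'E'
from h import *
import pickle
c=pickle.load(open('top.pkl','rb'));P=cloud(c)
cv2.imwrite('pics/crop.png',cv2.resize(c['frame'][120:310,200:440,::-1],None,fx=3.3,fy=3.1,interpolation=cv2.INTER_CUBIC)[:600,:800])
im=c['frame'].astype(int)
sub=np.zeros((400,640),bool);sub[215:255,262:305]=1
m=sub&(im.max(2)<60)&(P[:,:,2]>60)
q=P[m];print('paddle',len(q),q.mean(0),q[:,2].min(),q[:,2].max())
print(cv2.minAreaRect(q[:,:2].astype(np.float32)))
sub=np.zeros((400,640),bool);sub[150:230,310:420]=1
m=sub&(P[:,:,2]>112)&(P[:,:,2]<140)
q2=P[m];r=cv2.minAreaRect(q2[:,:2].astype(np.float32));print('lid',len(q2),q2.mean(0),r,np.median(q2[:,2]));print(cv2.boxPoints(r))
for n,(u,v) in dict(reel=(309,176),spare=(341,285),red=(270,278),ap=(430,265),orange=(218,227)).items(): print(n,P[v,u])
E
```

```text
paddle 22 [527.32976147  70.57914027  99.89471669] 91.27691456788716 109.39614416211771
((539.4722900390625, 75.15782165527344), (46.385498046875, 43.963932037353516), 73.57844543457031)
lid 4287 [631.90779542 -98.16792688 126.51850902] ((628.5568237304688, -86.28623962402344), (231.07420349121094, 108.28080749511719), 74.05152130126953) 126.51802539654182
[[ 544.75385  -182.49991 ]
 [ 648.8669   -212.25253 ]
 [ 712.3598      9.927429]
 [ 608.24677    39.680054]]
reel [667.06842669  21.21697728  98.52340624]
spare [427.30829977 -50.66307783  44.61961464]
red [441.51441013 110.32234911  37.89690661]
ap [ 472.91770271 -252.84056776   36.16611404]
orange [556.7201174  232.27014367  32.20189387]
```

View pics/crop.png

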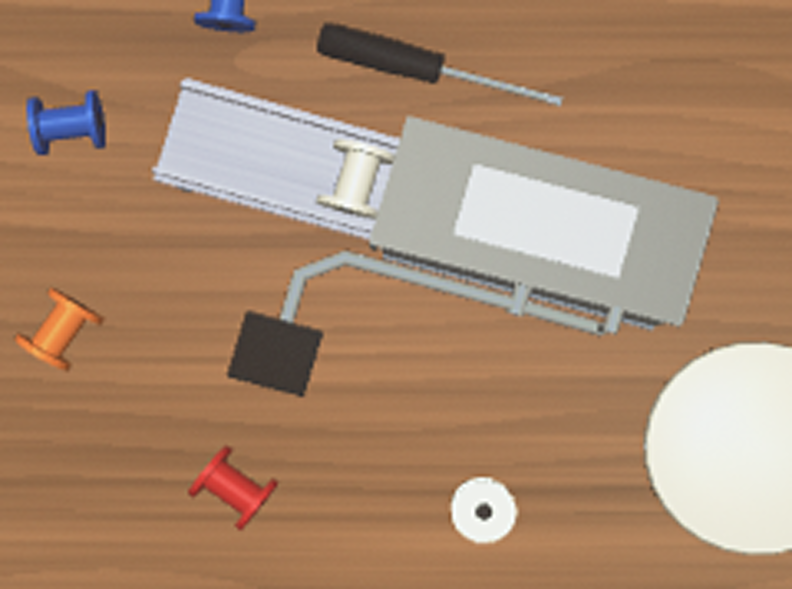

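The crop confirms the white reel on the ramp against the flap, and one black paddle on the steel arm. I'll refine the paddle mask and the bin pose.

```bash
python3 - <<'E'
from h import *
import pickle
c=pickle.load(open('top.pkl','rb'));P=cloud(c);im=c['frame'].astype(int)
sub=np.zeros((400,640),bool);sub[212:255,262:305]=1
m=sub&(im.max(2)<90)&(P[:,:,2]>75)
q=P[m];r=cv2.minAreaRect(q[:,:2].astype(np.float32))
print('paddle',len(q),q.mean(0),q[:,2].min(),q[:,2].max(),r)
m=(P[:,:,2]>123)&(P[:,:,2]<131);m[:140]=0;m[240:]=0;m[:,:300]=0;m[:,425:]=0
m=cv2.morphologyEx(m.astype(np.uint8),cv2.MORPH_OPEN,np.ones((5,5)))>0
q2=P[m];r=cv2.minAreaRect(q2[:,:2].astype(np.float32));b=cv2.boxPoints(r);print('lid',len(q2),q2.mean(0),r);print(b)
o=get_obs()
# bin frame from lid: front edge center
d=np.linalg.norm(b-np.roll(b,-1,0),axis=1);i=d.argmax();a=b[i]-b[(i+1)%4];a=a/np.linalg.norm(a)
if a[1]>0:a=-a
front=r[0]-a*r[1][np.argmax(r[1])]/2
yaw=np.arctan2(a[1],a[0]);org=front+a*106
R=np.array([[np.cos(yaw),-np.sin(yaw)],[np.sin(yaw),np.cos(yaw)]])
print('yaw',yaw,'front',front,'org',org,'pred paddle',org+R@[-144,-135],'pivot')
print('reel in bin', R.T@(np.array([667,21])-org))
for n,p in dict(paddle=q.mean(0)[:2]).items(): print(n,R.T@(p-org))
from scipy.spatial.transform import Rotation as Ro
print(Ro.from_euler('xyz',o['tcp_rot']).as_matrix().round(3))
E
```

```text
paddle 520 [540.52702594  76.34530593 101.97765663] 91.27691456788716 111.22123287236036 ((540.5317993164062, 76.23796081542969), (51.292606353759766, 46.69999313354492), 74.50289916992188)
lid 2628 [628.87836441 -99.96598231 126.71156584] ((631.955322265625, -98.2020034790039), (208.89581298828125, 93.25936126708984), 73.32310485839844)
[[ 557.3131   -184.87514 ]
 [ 646.6498   -211.63817 ]
 [ 706.59753   -11.52887 ]
 [ 617.26086    15.234161]]
yaw -1.8618633 front [661.92919731   1.85263824] org [631.50991058 -99.68881226] pred paddle [543.51256424  76.99584436] pivot
reel in bin [-125.79717826   -0.63728883]
paddle [-142.52005433 -137.67327639]
[[-0.     0.969  0.246]
 [ 0.001  0.246 -0.969]
 [-1.     0.    -0.001]]
```

Lid height is 126.7 (expected 126), paddle top 102 (expected 102), and the reel sits at bin x = -126, y = 0. All match the description. The paddle is at world (541, 77), bin yaw about -1.855. I'll close the gripper and travel high with the jaws turned along the bin's x, which keeps the 190 mm body away from the bin.

```bash
python3 -m creep '[{"ty":2,"tz":-1.7,"gripper":1},{"ty":4.6,"tz":-3.9,"gripper":1},{"ty":7.3,"tz":-6.2,"gripper":1},{"ty":10,"tz":-8.6,"gripper":1},{"ty":12.7,"tz":-10.9,"gripper":1},{"ty":15.4,"tz":-13.2,"gripper":1},{"ty":18,"tz":-15.5,"gripper":1},{"ty":20,"tz":-17,"gripper":1}]'
```

```text
validation failed for argument at $[0]...
```

```bash
python3 -m creep '[{"ty":2,"tz":-1.7,"gripper":1,"wx":0.05},{"ty":4.6,"tz":-3.9,"gripper":1,"wx":0.12},{"ty":7.3,"tz":-6.2,"gripper":1,"wx":0.2},{"ty":10,"tz":-8.6,"gripper":1,"wx":0.28},{"ty":12.7,"tz":-10.9,"gripper":1,"wx":0.36},{"ty":15.4,"tz":-13.2,"gripper":1,"wx":0.44},{"ty":18,"tz":-15.5,"gripper":1,"wx":0.5},{"ty":20,"tz":-17,"gripper":1,"wx":0.53}]'
python3 - <<'E'
from h import *
from scipy.spatial.transform import Rotation as Ro
o=get_obs();R=Ro.from_euler('xyz',o['tcp_rot']).as_matrix();print(o['joint_positions'].round(3),o['tool_pos'],'\n',R.round(3))
print('need cm',R.T@(np.array([541.5,76.5,226])-o['tool_pos'])/10)
E
```

```text
[-1.468  0.343  1.525 -0.     1.275 -0.146] [ 129.24827737 -508.46847667  226.11385239] 
 [[-0.     0.969  0.246]
 [ 0.001  0.246 -0.969]
 [-1.     0.    -0.001]]
need cm [  0.08310694  54.361328   -46.54283249]validation failed for argument at $[0]...
```

```bash
python3 -m creep '[{"tx":0,"ty":2,"tz":-1.7,"wx":0,"wy":0,"wz":0,"gripper":1},{"tx":0,"ty":4.6,"tz":-3.9,"wx":0,"wy":0,"wz":0,"gripper":1},{"tx":0,"ty":7.3,"tz":-6.2,"wx":0,"wy":0,"wz":0,"gripper":1},{"tx":0,"ty":10,"tz":-8.6,"wx":0,"wy":0,"wz":0,"gripper":1},{"tx":0,"ty":12.7,"tz":-10.9,"wx":0,"wy":0,"wz":0,"gripper":1},{"tx":0,"ty":15.4,"tz":-13.2,"wx":0,"wy":0,"wz":0,"gripper":1},{"tx":0,"ty":18,"tz":-15.5,"wx":0,"wy":0,"wz":0,"gripper":1},{"tx":0,"ty":20,"tz":-17,"wx":0,"wy":0,"wz":0,"gripper":1}]'
```

```text
time: 0.77
tool_pos: [281.9, -292.1, 226.5]
tcp_rot: [3.098, 1.57, 1.776]
contact_force: [-0.3, 0.1, 0.5]
grip_width: 43.3
```

```bash
python3 -m creep '[{"tx":0,"ty":2.5,"tz":-2.1,"wx":0.05,"wy":0,"wz":0,"gripper":1},{"tx":0,"ty":5,"tz":-4.3,"wx":0.12,"wy":0,"wz":0,"gripper":1},{"tx":0,"ty":7.6,"tz":-6.5,"wx":0.2,"wy":0,"wz":0,"gripper":1},{"tx":0,"ty":10.2,"tz":-8.7,"wx":0.28,"wy":0,"wz":0,"gripper":1},{"tx":0,"ty":12.8,"tz":-11,"wx":0.36,"wy":0,"wz":0,"gripper":1},{"tx":0,"ty":15.4,"tz":-13.2,"wx":0.44,"wy":0,"wz":0,"gripper":1},{"tx":0,"ty":18,"tz":-15.4,"wx":0.5,"wy":0,"wz":0,"gripper":1},{"tx":0,"ty":20,"tz":-17.1,"wx":0.53,"wy":0,"wz":0,"gripper":1}]'
cat > need.py <<'E'
from h import *
from scipy.spatial.transform import Rotation as Ro
import sys
o=get_obs();R=Ro.from_euler('xyz',o['tcp_rot']).as_matrix();print(o['time'],o['joint_positions'].round(3),o['tool_pos'].round(1),'\n',R.round(3),o['contact_force'].round(1),o['grip_width'])
print('need cm',(R.T@(np.array([float(a) for a in sys.argv[1:4]])-o['tool_pos'])/10).round(2))
E
python3 need.py 541.5 76.5 226
```

```text
time: 1.43
tool_pos: [433.8, -77.6, 226.5]
tcp_rot: [-2.583, 1.57, 1.846]
contact_force: [0.8, -0.9, -0.1]
grip_width: 0.5
1.4333 [-0.351  0.188  1.738  0.     1.216  1.503] [433.8 -77.6 226.5] 
 [[-0.    0.96 -0.28]
 [ 0.   -0.28 -0.96]
 [-1.   -0.   -0.  ]] [ 0.8 -0.9 -0.1] 0.4785317542037743
need cm [  0.06   6.03 -17.8 ]
```

```bash
python3 -m creep '[{"tx":0,"ty":0.8,"tz":-2.4,"wx":0,"wy":0,"wz":0,"gripper":1},{"tx":0,"ty":1.7,"tz":-5,"wx":0,"wy":0,"wz":0,"gripper":1},{"tx":0,"ty":2.7,"tz":-8,"wx":0,"wy":0,"wz":0,"gripper":1},{"tx":0,"ty":3.7,"tz":-11,"wx":0,"wy":0,"wz":0,"gripper":1},{"tx":1,"ty":4.7,"tz":-14,"wx":0,"wy":0,"wz":0,"gripper":1},{"tx":3,"ty":5.6,"tz":-16.5,"wx":0,"wy":0,"wz":0,"gripper":1},{"tx":5,"ty":6,"tz":-17.7,"wx":0,"wy":0,"wz":0,"gripper":1},{"tx":7,"ty":6,"tz":-17.7,"wx":0,"wy":0,"wz":0,"gripper":1}]'
python3 -m creep '[{"tx":0,"ty":0,"tz":0,"wx":0,"wy":0,"wz":0,"gripper":1},{"tx":0,"ty":0,"tz":0,"wx":0,"wy":0,"wz":0,"gripper":1}]'
python3 need.py 541.5 76.5 112
python3 - <<'E'
from h import *
for n in("scene","wrist"):
    c=capture(n)
    f=c['frame'][:,:,::-1]
    if n=="scene": f=cv2.resize(f[120:300,200:460],None,fx=3,fy=3)
    cv2.imwrite(f'pics/{n}1.png',f)
E
```

```text
time: 2.1
tool_pos: [540.8, 76.0, 155.3]
tcp_rot: [2.702, 1.57, 0.852]
contact_force: [-0.4, 0.4, 0.3]
grip_width: 0.3
time: 2.27
tool_pos: [538.9, 73.6, 155.8]
tcp_rot: [-1.227, 1.568, -3.079]
contact_force: [-0.8, -0.1, 0.3]
grip_width: 0.6
2.2667 [-0.005  0.444  1.574 -0.     1.127  1.847] [538.9  73.6 155.8] 
 [[-0.003  0.961 -0.277]
 [-0.    -0.277 -0.961]
 [-1.    -0.003  0.001]] [-0.8 -0.1  0.3] 0.5792101454074629
need cm [ 4.38  0.18 -0.36]
```

View pics/scene1.png

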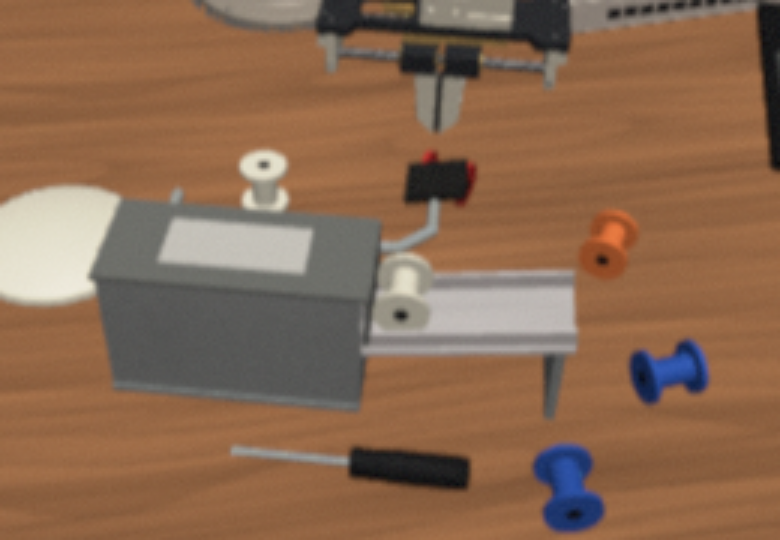

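View pics/wrist1.png

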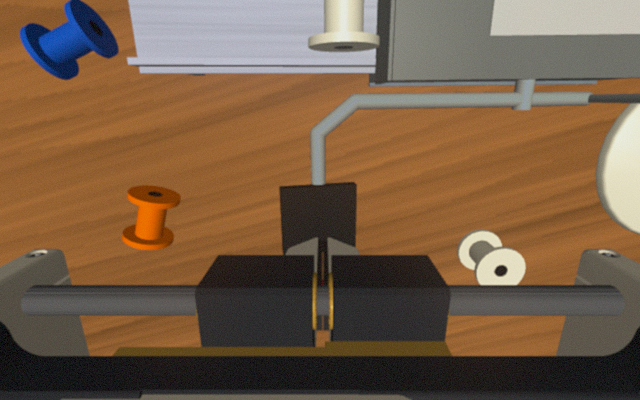

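The fingertips are over the paddle centre: scene crop, tips at (437,130) above the paddle at (440,182); wrist view, paddle at (318,215). Next I descend to just above it.

```bash
python3 -m creep '[{"tx":1,"ty":0.1,"tz":-0.1,"wx":0,"wy":0,"wz":0,"gripper":1},{"tx":2,"ty":0.2,"tz":-0.2,"wx":0,"wy":0,"wz":0,"gripper":1},{"tx":3,"ty":0.2,"tz":-0.2,"wx":0,"wy":0,"wz":0,"gripper":1},{"tx":3.8,"ty":0.2,"tz":-0.2,"wx":0,"wy":0,"wz":0,"gripper":1},{"tx":4.2,"ty":0.2,"tz":-0.2,"wx":0,"wy":0,"wz":0,"gripper":1},{"tx":4.2,"ty":0.2,"tz":-0.2,"wx":0,"wy":0,"wz":0,"gripper":1},{"tx":4.2,"ty":0.2,"tz":-0.2,"wx":0,"wy":0,"wz":0,"gripper":1}]'
python3 need.py 541.5 76.5 45
```

```text
time: 2.95
tool_pos: [542.2, 74.9, 114.4]
tcp_rot: [-1.127, 1.57, -2.979]
contact_force: [0.9, 0.3, 0.6]
grip_width: 0.9
2.95 [-0.003  0.496  1.617 -0.     1.03   1.849] [542.2  74.9 114.4] 
 [[-0.001  0.961 -0.278]
 [-0.    -0.278 -0.961]
 [-1.    -0.001  0.   ]] [0.9 0.3 0.6] 0.8661096258975547
need cm [ 6.94 -0.11 -0.14]
```

```bash
python3 -m creep '[{"tx":0.3,"ty":0,"tz":0,"wx":0,"wy":0,"wz":0,"gripper":1},{"tx":0.6,"ty":0,"tz":0,"wx":0,"wy":0,"wz":0,"gripper":1},{"tx":0.9,"ty":0,"tz":0,"wx":0,"wy":0,"wz":0,"gripper":1},{"tx":1.2,"ty":0,"tz":0,"wx":0,"wy":0,"wz":0,"gripper":1},{"tx":1.5,"ty":0,"tz":0,"wx":0,"wy":0,"wz":0,"gripper":1},{"tx":1.8,"ty":0,"tz":0,"wx":0,"wy":0,"wz":0,"gripper":1},{"tx":2.1,"ty":0,"tz":0,"wx":0,"wy":0,"wz":0,"gripper":1},{"tx":2.4,"ty":0,"tz":0,"wx":0,"wy":0,"wz":0,"gripper":1}]'

```

```text
time: 3.62
tool_pos: [543.0, 75.8, 91.4]
tcp_rot: [2.388, 1.568, 0.536]
contact_force: [-0.1, 4.0, 6.7]
grip_width: 0.5
```

```bash
python3 -m creep '[{"tx":0.6,"ty":0,"tz":0,"wx":0,"wy":0,"wz":0,"gripper":1},{"tx":1.2,"ty":0,"tz":0,"wx":0,"wy":0,"wz":0,"gripper":1},{"tx":1.9,"ty":0,"tz":0,"wx":0,"wy":0,"wz":0,"gripper":1},{"tx":2.6,"ty":0,"tz":0,"wx":0,"wy":0,"wz":0,"gripper":1},{"tx":3.3,"ty":0,"tz":0,"wx":0,"wy":0,"wz":0,"gripper":1},{"tx":3.9,"ty":0,"tz":0,"wx":0,"wy":0,"wz":0,"gripper":1},{"tx":4.3,"ty":0,"tz":0,"wx":0,"wy":0,"wz":0,"gripper":1},{"tx":4.5,"ty":0,"tz":0,"wx":0,"wy":0,"wz":0,"gripper":1}]'
python3 - <<'E'
from h import *
c=capture("scene");f=cv2.resize(c['frame'][120:300,200:460,::-1],None,fx=3,fy=3)
cv2.imwrite(f'pics/s2.png',f)
E
```

```text
time: 4.28
tool_pos: [542.8, 74.4, 45.6]
tcp_rot: [1.215, 1.57, -0.637]
contact_force: [0.1, -3.4, 5.9]
grip_width: 0.6
```

View pics/s2.png

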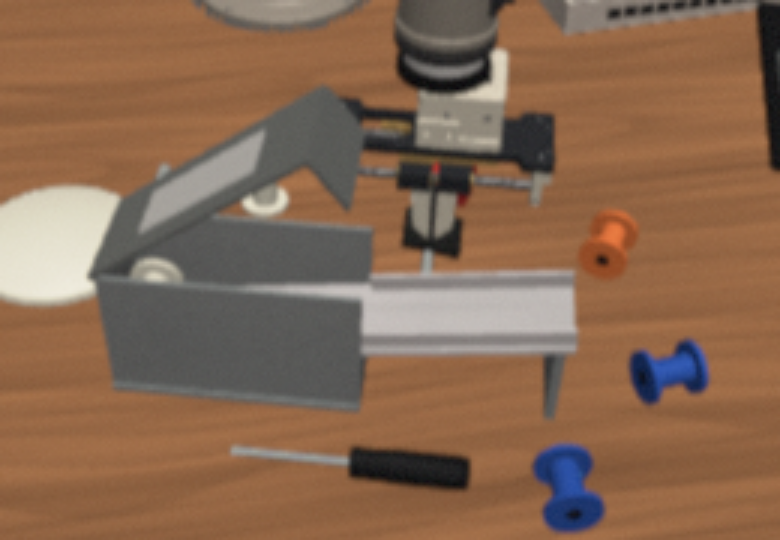

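The lid is open and the reel is already at the back of the bin, at (157,272). I'll hold briefly, then ease up slowly.

```bash
python3 -m creep '[{"tx":0,"ty":0,"tz":0,"wx":0,"wy":0,"wz":0,"gripper":1},{"tx":0,"ty":0,"tz":0,"wx":0,"wy":0,"wz":0,"gripper":1},{"tx":0,"ty":0,"tz":0,"wx":0,"wy":0,"wz":0,"gripper":1},{"tx":0,"ty":0,"tz":0,"wx":0,"wy":0,"wz":0,"gripper":1},{"tx":0,"ty":0,"tz":0,"wx":0,"wy":0,"wz":0,"gripper":1},{"tx":0,"ty":0,"tz":0,"wx":0,"wy":0,"wz":0,"gripper":1},{"tx":0,"ty":0,"tz":0,"wx":0,"wy":0,"wz":0,"gripper":1},{"tx":0,"ty":0,"tz":0,"wx":0,"wy":0,"wz":0,"gripper":1}]'
python3 -m creep '[{"tx":-0.1,"ty":0,"tz":0,"wx":0,"wy":0,"wz":0,"gripper":1},{"tx":-0.3,"ty":0,"tz":0,"wx":0,"wy":0,"wz":0,"gripper":1},{"tx":-0.5,"ty":0,"tz":0,"wx":0,"wy":0,"wz":0,"gripper":1},{"tx":-0.7,"ty":0,"tz":0,"wx":0,"wy":0,"wz":0,"gripper":1},{"tx":-0.9,"ty":0,"tz":0,"wx":0,"wy":0,"wz":0,"gripper":1},{"tx":-1.1,"ty":0,"tz":0,"wx":0,"wy":0,"wz":0,"gripper":1},{"tx":-1.3,"ty":0,"tz":0,"wx":0,"wy":0,"wz":0,"gripper":1},{"tx":-1.5,"ty":0,"tz":0,"wx":0,"wy":0,"wz":0,"gripper":1}]'
python3 - <<'E'
from h import *
c=capture("scene");f=cv2.resize(c['frame'][120:300,200:460,::-1],None,fx=3,fy=3)
cv2.imwrite(f'pics/s3.png',f)
E
```

```text
time: 5.0
tool_pos: [542.6, 74.7, 46.1]
tcp_rot: [1.545, 1.57, -0.307]
contact_force: [1.2, -2.9, 4.9]
grip_width: 0.6
time: 5.67
tool_pos: [542.1, 75.2, 60.9]
tcp_rot: [-2.053, 1.57, 2.378]
contact_force: [3.1, 2.5, 4.7]
grip_width: 0.3
```

View pics/s3.png

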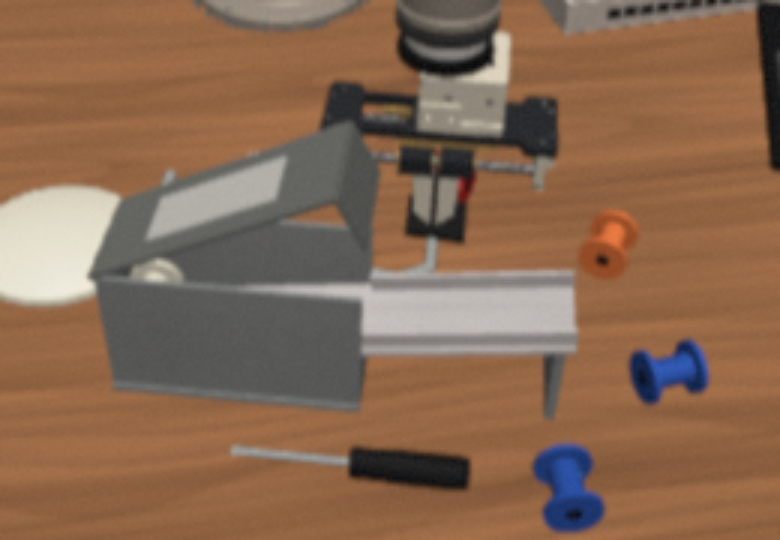

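The lid follows the lever smoothly, and the reel stays at the back at (157,272). I keep easing up.

```bash
python3 -m creep '[{"tx":-0.2,"ty":0,"tz":0,"wx":0,"wy":0,"wz":0,"gripper":1},{"tx":-0.4,"ty":0,"tz":0,"wx":0,"wy":0,"wz":0,"gripper":1},{"tx":-0.6,"ty":0,"tz":0,"wx":0,"wy":0,"wz":0,"gripper":1},{"tx":-0.8,"ty":0,"tz":0,"wx":0,"wy":0,"wz":0,"gripper":1},{"tx":-1.0,"ty":0,"tz":0,"wx":0,"wy":0,"wz":0,"gripper":1},{"tx":-1.2,"ty":0,"tz":0,"wx":0,"wy":0,"wz":0,"gripper":1},{"tx":-1.4,"ty":0,"tz":0,"wx":0,"wy":0,"wz":0,"gripper":1},{"tx":-1.6,"ty":0,"tz":0,"wx":0,"wy":0,"wz":0,"gripper":1}]'
python3 -m creep '[{"tx":-0.15,"ty":0,"tz":0,"wx":0,"wy":0,"wz":0,"gripper":1},{"tx":-0.3,"ty":0,"tz":0,"wx":0,"wy":0,"wz":0,"gripper":1},{"tx":-0.45,"ty":0,"tz":0,"wx":0,"wy":0,"wz":0,"gripper":1},{"tx":-0.6,"ty":0,"tz":0,"wx":0,"wy":0,"wz":0,"gripper":1},{"tx":-0.75,"ty":0,"tz":0,"wx":0,"wy":0,"wz":0,"gripper":1},{"tx":-0.9,"ty":0,"tz":0,"wx":0,"wy":0,"wz":0,"gripper":1},{"tx":-1.0,"ty":0,"tz":0,"wx":0,"wy":0,"wz":0,"gripper":1},{"tx":-1.1,"ty":0,"tz":0,"wx":0,"wy":0,"wz":0,"gripper":1}]'
python3 -m creep '[{"tx":-0.1,"ty":0,"tz":0,"wx":0,"wy":0,"wz":0,"gripper":1},{"tx":-0.2,"ty":0,"tz":0,"wx":0,"wy":0,"wz":0,"gripper":1},{"tx":-0.3,"ty":0,"tz":0,"wx":0,"wy":0,"wz":0,"gripper":1},{"tx":-0.4,"ty":0,"tz":0,"wx":0,"wy":0,"wz":0,"gripper":1},{"tx":-0.5,"ty":0,"tz":0,"wx":0,"wy":0,"wz":0,"gripper":1},{"tx":-0.6,"ty":0,"tz":0,"wx":0,"wy":0,"wz":0,"gripper":1},{"tx":-0.7,"ty":0,"tz":0,"wx":0,"wy":0,"wz":0,"gripper":1},{"tx":-0.8,"ty":0,"tz":0,"wx":0,"wy":0,"wz":0,"gripper":1}]'

```

```text
time: 6.38
tool_pos: [541.9, 74.8, 76.8]
tcp_rot: [-1.08, 1.57, -2.932]
contact_force: [0.8, 3.2, 5.3]
grip_width: 0.4
time: 7.05
tool_pos: [541.7, 74.1, 87.7]
tcp_rot: [-0.507, 1.569, -2.359]
contact_force: [0.1, 0.1, 5.1]
grip_width: 0.4
time: 7.72
tool_pos: [541.8, 74.2, 95.6]
tcp_rot: [-0.589, 1.569, -2.441]
contact_force: [-1.9, -4.9, 6.0]
grip_width: 0.3
```

```bash
python3 -m creep '[{"tx":-0.07,"ty":0,"tz":0,"wx":0,"wy":0,"wz":0,"gripper":1},{"tx":-0.14,"ty":0,"tz":0,"wx":0,"wy":0,"wz":0,"gripper":1},{"tx":-0.21,"ty":0,"tz":0,"wx":0,"wy":0,"wz":0,"gripper":1},{"tx":-0.28,"ty":0,"tz":0,"wx":0,"wy":0,"wz":0,"gripper":1},{"tx":-0.35,"ty":0,"tz":0,"wx":0,"wy":0,"wz":0,"gripper":1},{"tx":-0.42,"ty":0,"tz":0,"wx":0,"wy":0,"wz":0,"gripper":1},{"tx":-0.49,"ty":0,"tz":0,"wx":0,"wy":0,"wz":0,"gripper":1},{"tx":-0.56,"ty":0,"tz":0,"wx":0,"wy":0,"wz":0,"gripper":1}]'
python3 -m creep '[{"tx":-0.07,"ty":0,"tz":0,"wx":0,"wy":0,"wz":0,"gripper":1},{"tx":-0.14,"ty":0,"tz":0,"wx":0,"wy":0,"wz":0,"gripper":1},{"tx":-0.21,"ty":0,"tz":0,"wx":0,"wy":0,"wz":0,"gripper":1},{"tx":-0.28,"ty":0,"tz":0,"wx":0,"wy":0,"wz":0,"gripper":1},{"tx":-0.35,"ty":0,"tz":0,"wx":0,"wy":0,"wz":0,"gripper":1},{"tx":-0.42,"ty":0,"tz":0,"wx":0,"wy":0,"wz":0,"gripper":1},{"tx":-0.49,"ty":0,"tz":0,"wx":0,"wy":0,"wz":0,"gripper":1},{"tx":-0.56,"ty":0,"tz":0,"wx":0,"wy":0,"wz":0,"gripper":1}]'
python3 -m creep '[{"tx":-0.07,"ty":0,"tz":0,"wx":0,"wy":0,"wz":0,"gripper":1},{"tx":-0.14,"ty":0,"tz":0,"wx":0,"wy":0,"wz":0,"gripper":1},{"tx":-0.21,"ty":0,"tz":0,"wx":0,"wy":0,"wz":0,"gripper":1},{"tx":-0.28,"ty":0,"tz":0,"wx":0,"wy":0,"wz":0,"gripper":1},{"tx":-0.35,"ty":0,"tz":0,"wx":0,"wy":0,"wz":0,"gripper":1},{"tx":-0.42,"ty":0,"tz":0,"wx":0,"wy":0,"wz":0,"gripper":1},{"tx":-0.49,"ty":0,"tz":0,"wx":0,"wy":0,"wz":0,"gripper":1},{"tx":-0.56,"ty":0,"tz":0,"wx":0,"wy":0,"wz":0,"gripper":1}]'

```

```text
time: 8.38
tool_pos: [541.8, 74.3, 101.1]
tcp_rot: [-0.533, 1.569, -2.385]
contact_force: [-1.1, -4.3, 4.3]
grip_width: 0.6
time: 9.05
tool_pos: [542.2, 75.1, 106.8]
tcp_rot: [-1.497, 1.571, 2.935]
contact_force: [-0.0, 0.6, -0.1]
grip_width: 0.4
time: 9.72
tool_pos: [542.2, 74.9, 112.6]
tcp_rot: [0.262, 1.571, -1.59]
contact_force: [-0.5, 0.2, 0.0]
grip_width: 0.1
```

The force dropped to zero around z = 106, where the rest position should be. I'll raise clear and check.

```bash
python3 -m creep '[{"tx":-0.5,"ty":0,"tz":0,"wx":0,"wy":0,"wz":0,"gripper":1},{"tx":-1.5,"ty":0,"tz":0,"wx":0,"wy":0,"wz":0,"gripper":1},{"tx":-3,"ty":0,"tz":0,"wx":0,"wy":0,"wz":0,"gripper":1},{"tx":-5,"ty":0,"tz":0,"wx":0,"wy":0,"wz":0,"gripper":1},{"tx":-7,"ty":0,"tz":0,"wx":0,"wy":0,"wz":0,"gripper":1},{"tx":-9,"ty":0,"tz":0,"wx":0,"wy":0,"wz":0,"gripper":1},{"tx":-10,"ty":0,"tz":0,"wx":0,"wy":0,"wz":0,"gripper":1},{"tx":-10,"ty":0,"tz":0,"wx":0,"wy":0,"wz":0,"gripper":1}]'
python3 - <<'E'
from h import *
import pickle
c=capture("scene");cv2.imwrite('pics/s4.png',cv2.resize(c['frame'][120:300,200:460,::-1],None,fx=3,fy=3))
t=capture("top");cv2.imwrite('pics/t4.png',t['frame'][:,:,::-1])
a=pickle.load(open('top.pkl','rb'))
for n,(u,v) in dict(lidmid=(345,178),lidfront=(322,178),lidback=(405,205),spare=(341,285),ap=(430,265),handle=(315,136)).items(): print(n,cloud(a)[v,u].round(1),cloud(t)[v,u].round(1))
d=np.abs(t['frame'].astype(int)-a['frame'].astype(int)).max(2)>50
for n,(r0,r1,c0,c1) in dict(spare=(270,300,330,362),ap=(228,302,393,466),sd=(125,158,292,374),red=(262,292,255,286),bin=(155,228,312,418)).items(): print(n,d[r0:r1,c0:c1].sum())
E
```

```text
time: 10.38
tool_pos: [543.6, 74.9, 215.6]
tcp_rot: [1.834, 1.565, -0.018]
contact_force: [0.2, 0.9, -0.4]
grip_width: 0.1
lidmid [659.3 -56.6 127.6] [659.2 -56.5 128.4]
lidfront [659.6  -7.6 123.2] [659.4  -7.6 124.8]
lidback [ 602.5 -183.8  125.9] [ 602.9 -184.5  121.3]
spare [427.3 -50.7  44.6] [427.5 -50.6  47.5]
ap [ 472.9 -252.8   36.2] [ 472.7 -253.8   31.4]
handle [771.2  10.9  25. ] [771.1  10.9  25.1]
spare 0
ap 0
sd 0
red 26
bin 112
```

View pics/s4.png

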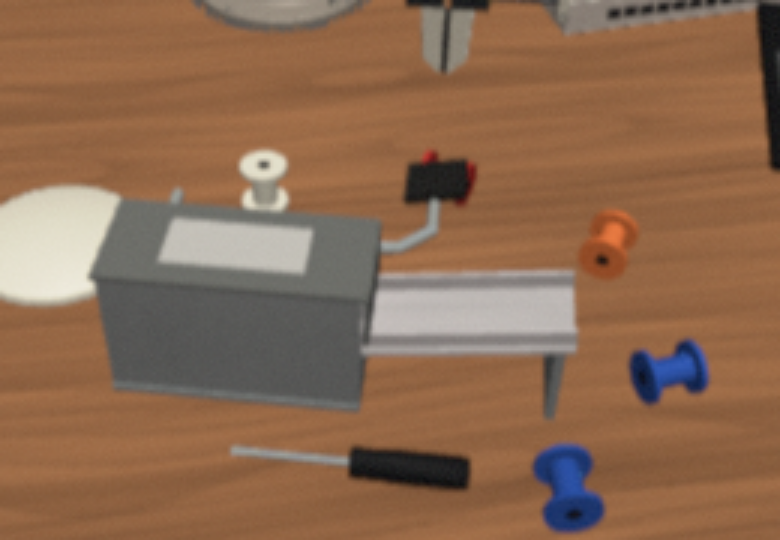

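View pics/t4.png

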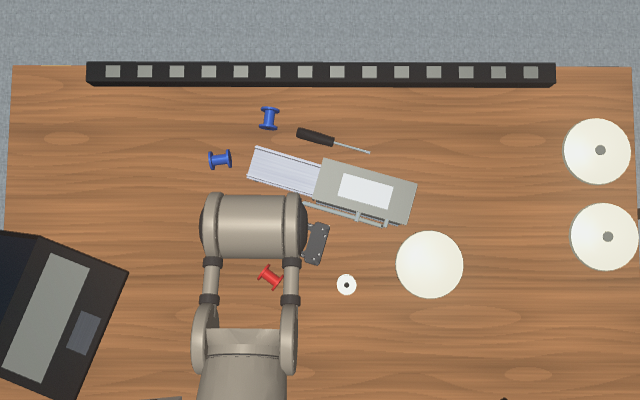

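The lid is shut (scene crop, front edge at (378,222), the same as before) and the ramp is empty. The paddle is back at rest at (440,182), and the bystanders are where they were.

```bash
python3 -c "
from plant import *
print(close_job())"
```

```text
the job is handed in; nothing more can be done
None
```

I pressed the paddle down about 60 mm with the closed fingertips. The lid lifted and the white reel rolled down the ramp to the bin's back wall. I then eased the lever up over about 4 s, slowing to roughly 8 mm/s at the end, until the contact force fell to zero near the paddle's rest height. After that I raised the arm clear and handed in the job at about 10.5 s.

**Last checks:**
- **Lid:** shut, with its height the same as at the start except 4.6 mm lower at one back-edge point, which fits the depth noise seen on the untouched items.
- **Reel:** the ramp is empty. I saw the reel at the back wall while the lid was open, but it can't be seen now that the lid is shut.
- **Paddle:** back in its rest position in the scene picture.
- **Bystanders:** the spare reel, access point and screwdriver show no change from the first top picture.
- **Force:** the highest reading I saw was about 8 N, read only at the end of each move.
- **Other differences:** a few pixels changed around the red reel and the bin. I put these down to the arm partly blocking the view and to the reel having left the ramp.

My first two move commands were refused for missing fields, and nothing moved.

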